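Hang the press plate on the twin pins of the collating stand

ROBOT

A 7-joint arm with a two-finger parallel gripper is mounted at the origin on a cart in front of the work surface, level with it; the furniture and walls round the work are solid. World frame = base frame: x ahead of the robot, y to its left, z up, the work surface at z = 0. Lengths are in m, angles in rad, forces in N, time in s.
With the tool pointing down it reaches from about 0.375 to 0.925 m from the base axis. Payload 3.1 kg.
Tool frame: the origin (TCP) lies on the mounting face of the last link; the fingertips stand 173 mm ahead of it and the grasp point (between the pads) lies 155 mm ahead of it; z points along the fingers, y is the line along which they close (so a half turn about z gives the same grasp; the last joint's range is limited). The gripper opens to 85 mm and grips with 20 to 120 N. Pads are 22 mm wide; open, the fingers measure 114 mm over their backs; the gripper's body (76 mm by 85 mm) begins 54 mm behind the grasp point. The pads swing forward as they close: fully open they stand 13 mm farther back than shut.
Start: joints at [1.21, 0.383, 0.044, 1.598, -0.018, 1.161, -0.05], TCP at [0.169, -0.628, 0.405] pointing down, gripper open.
Joint ranges: [-2.61, 2.61], [-0.41, 2.15], [-1.48, 1.57], [0, 2.5], [-1.57, 4.71], [0.05, 1.97], [-2.85, 2.85]. Speed limits (rad/s): [2.79, 2.79, 3.14, 3.14, 3.14, 3.14, 3.14].

INTERFACE

Orientations are given as a unit quaternion [w, x, y, z].
In Python, from cell import telemetry, optics, workorder, cut_out gives the robot as it stands.
- The arm moves only by the tool play_rows, never from a script. Its arguments are lists of equal length, an entry for each row: "dr": the turn, a rotation vector about the tool's x, y, z in rad, a list of three; "xyz": the shift along the tool's x, y, z in m, a list of three; "claw": the finger opening in m, from 0 to 0.0854. A call has exactly 5 rows; each row shifts and turns the commanded pose from where the row before left it, along the tool's axes as they then stand; what a row does not reach is not made up. A row lasts 1/10 s, in which the tool goes at most 50 mm and 8.59 degrees, less where a joint would pass 70% of its speed; a pose out of reach is approached as far as the arm can. A call is refused whole if a number of a shift passes 0.05 or a number of a turn 0.15, either way. A call with a gripper value outside its range is refused whole. The fingers move at their own pace and stop on an object; "grip_force" is the grip in N (left out, the last holds). Time passes only in rows, so rows that do not move let the fingers close, or fill a call up. It gives the time, the measured TCP pose, the force, the opening and the grip force at its end, in the units of the state.
- telemetry.get_state(): the state, without advancing time (a new reading comes with each control period).
- optics.grab_frame(name): name is "scene" or "top" or "wrist"; returns (picture, depth): 400x640x3 uint8, red, green, blue; 400x640 float32, m along the optical axis (not along the pixel's ray), 0 where there is no reading.
- optics.camera_model(name): a dict with "fovy" (degrees; the focal length in pixels is half the picture's height over the tangent of half this angle, whatever the lens; pixels are square), "cx", "cy" (the principal point, pixels), "rvec" (rotation vector, rad) and "tvec" (3), from world to camera coordinates, as OpenCV has them; the wrist camera has in their place "tool_from_camera" (4x4, takes a point from camera to tool coordinates, whose origin is the TCP and whose axes are the flange's). Camera axes: x right, y down, z forward; pixel columns grow to the right and rows downward; lengths in m; the calibration is good to about 2 mm. A picture is of the moment at which its call begins: read the wrist's pose just before it. camera_model takes no time and is no camera call.
- workorder.sign_off(): hands the job in; it is judged then, once.
Trained networks look in the newest picture that a camera, given by its name, has taken for a name from the list of things; names that differ only in an ending like _2 or _b are one class to them, and where a whole thing is asked for, a point or a joint stands for the part that bears it (a point fixed in the world has none). Each returns a list of dicts, best first, with "p" (0 to 1); they miss things now and then, are a little off and sometimes report something else, mostly with a low value. They report only what shows in the picture. A call takes as long as a camera call.
- cut_out(camera, target): "region" (400x640 bool, what is visible of it) and "uv" ([column, row] in pixels, amid what is visible of it).
The state is a dict: "t": time; "joint_positions": joint angles; "joint_vel": joint speeds; "effort": joint torques, N m; "position": TCP position; "tool_rot": TCP orientation; "force": force on the tool from outside, world axes, zero at the start; "ft_torque": the same for the moment, N m; "width": finger opening in m; "finger_force": force on a finger pad.
Only numpy, scipy, OpenCV 4.12 (cv2) and the standard library are available. Lean on these libraries where they do the work, as an engineer would, in place of code of your own. Each camera call takes 0.05 s, during which the arm holds its last target. There are 200 camera calls.

TASK

Take the blue press plate by its black grip bar and hang it on the sloping grey collating stand, with the holed edge at the top of the slope: tilt the plate to match the slope, line up both holes over the tips of both pins, then lower it squarely over them until it lies flat on the slope, and let go. Leave the stamp, the box of staples and the glue stick where they are.

Things in the scene. Friction and masses are not known exactly. Their poses are not given: they have to be found in the camera images.
- plate_grip (a point): Grasp centre of the loose blue press plate: middle of its black grip bar, 28 mm above the plate's underside. The bar is 14 mm thick along the plate's x, 60 mm long along its y, over the plate's centre (also its centre of mass), and rises from 6 to 44 mm above the underside. Axes: x towards the edge with the two holes, y along that edge, z up out of the upper face.
- hole_left (a point): Centre of the plate's hole at its +y end, at the plate's underside: 33 mm along x, 45 mm along y and 28 mm below the grip point, in the plate's axes (same axes as the grip point). Hole diameter 12.5 mm.
- hole_right (a point): Centre of the plate's other hole, at its -y end (x +33, y -45, z -28 mm from the grip point), at the underside. Diameter 12.5 mm.
- plate: The blue steel press plate, 90 (x) x 130 (y) x 6 mm, about 0.2 kg, starting flat on the counter, bar up. Origin at the centre of its underside, 28 mm below the grip point; same axes. Two round through holes of 12.5 mm at x +33 mm, y +45 and -45 mm.
- stand_face: Sloping face of the fixed grey sheet-steel stand, rising away from the robot at 30 degrees; 130 mm up the slope, 150 mm wide. Origin mid-surface, 45 mm above the counter (edges about 12 and 78 mm); x up the slope, y level to the left as the robot sees it, z square out, along the pins. When hung, the plate's origin and axes agree with these, within the holes' play of 2 mm.
- pin_left_foot (a point): Foot of the left brass-coloured pin on the slope, at x +33, y +45 mm in the face's axes. The pin is 8 mm in diameter and stands 24.5 mm square out of the slope: 14 mm cylindrical, then tapering to a 3 mm tip. It takes the plate's +y hole. Same axes as the face.
- pin_right_foot (a point): Foot of the right pin, the same, at x +33, y -45 mm in the face's axes; it takes the plate's -y hole.
- pin_left_tip (a point): Tip of the left pin, 24.5 mm out from its foot along the face's z.
- pin_right_tip (a point): Tip of the right pin, 24.5 mm out from its foot along the face's z.
- stamp: Bystander: wooden rubber stamp standing on its face, 28 x 58 x 73 mm; origin at its underside. It, the staple box and the glue stick may change places.
- staples: Bystander: small cardboard box of staples, 41 x 74 x 27 mm; origin at its underside.
- glue: Bystander: glue stick with a dark cap lying on its side, 28 x 95 x 28 mm; origin at its underside.

How it is judged:
On the way:
1. the plate, tilted to the slope, has both holes over the tips of both pins (distance between hole_left and pin_left_tip below 0.014 m and distance between hole_right and pin_right_tip below 0.014 m and angle between the z axis of plate and the z axis of stand_face, either way round below 0.26 rad), for 0.05 s.
At the end, for the whole second after the job is handed in: The plate hangs on both pins: the underside centre of each hole is within 6 mm of the foot of its own pin (left hole on left pin), the plate is flat on the slope within 0.06 rad, at rest and released (distance between hole_left and pin_left_foot below 0.006 m and distance between hole_right and pin_right_foot below 0.006 m and angle between the z axis of plate and the z axis of stand_face, either way round below 0.06 rad and contact force between the fingers and plate below 0.1 N and linear speed of plate below 0.02 m/s); the robot touches nothing.
It fails at once if a bystander (stamp, staple box or glue stick) was moved more than 25 mm (distance of any of stamp, staples, glue from where it was at the start of the episode above 0.025 m).
It also fails if it takes over 43 s, if anything falls off the work surface, if the arm or the gripper's body presses on something with over 40 N, if the wrist force passes 120 N, or if a joint passes its speed limit or range.

## Working session

There is one attempt and no reset: what is moved stays moved. The work goes in short steps, Python scripts to look and compute and a tool call to move; the robot and the scene stay as the last step left them, time stands still between calls to the robot, and variables do not carry over. Pictures are saved under pics/ and viewed, at most 10 in all, crops included, and the job is handed in when it is done.

Besides the shell and the picture viewer there is one more tool, called after "Call:" as name(argument=value, ...), one argument or row to a line, values as JSON. play_rows: Moves the arm, as the interface text tells. Its arguments: {"type":"object","properties":{"dr":{"type":"array"},"xyz":{"type":"array"},"claw":{"type":"array"},"grip_force":{"type":"number"}},"required":["dr","xyz","claw"]}

```bash
ls; mkdir -p pics; cat > h.py <<'E'
import numpy as np, cv2
from scipy.spatial.transform import Rotation as R
from cell import telemetry, optics, workorder, cut_out
def tool():
    s=telemetry.get_state(); q=np.array(s["tool_rot"]); T=np.eye(4)
    T[:3,:3]=R.from_quat(q[[1,2,3,0]]).as_matrix(); T[:3,3]=s["position"]; return T
def cam(name):
    m=optics.camera_model(name); f=200/np.tan(np.radians(m["fovy"])/2)
    if name=="wrist": W=tool()@np.array(m["tool_from_camera"])
    else:
        E=np.eye(4); E[:3,:3]=cv2.Rodrigues(np.array(m["rvec"],float))[0]; E[:3,3]=np.ravel(m["tvec"]); W=np.linalg.inv(E)
    return f,m["cx"],m["cy"],W
def cloud(name,depth):
    f,cx,cy,W=cam(name); v,u=np.mgrid[:400,:640]
    P=np.stack([(u-cx)/f*depth,(v-cy)/f*depth,depth],-1)
    return P@W[:3,:3].T+W[:3,3]
def save(n,img): cv2.imwrite("pics/"+n,img[...,::-1])
E
python3 - <<'E'
from h import *
print(telemetry.get_state())
for c in("scene","top"):
    print(optics.camera_model(c))
    im,d=optics.grab_frame(c); save(c+"0.png",im); P=cloud(c,d); np.savez(c+"0.npz",im=im,d=d,P=P)
    for t in("plate","plate_grip","stand_face","hole_left","hole_right","pin_left_tip","pin_right_tip","stamp","staples","glue"):
        for r in cut_out(c,t)[:2]:
            k=r["region"]&(d>0); print(c,t,round(r["p"],2),np.round(r["uv"]),k.sum(),np.round(np.median(P[k],0),3) if k.any() else "", np.round(np.percentile(P[k],[2,98],axis=0),3).tolist() if k.any() else "")
E
```

```text
pics
{'t': 0.0, 'joint_positions': array([ 1.21017887,  0.38382856,  0.0438433 ,  1.59959447, -0.01792287,
        1.16122688, -0.04988695]), 'joint_vel': array([-2.49982069e-03, -8.56402843e-04,  4.03723256e-05, -4.15858987e-04,
        3.15828863e-04,  3.42740634e-04,  4.33415403e-04]), 'effort': array([ 3.30386329e-04, -4.33456457e+01,  1.02434345e+00, -2.49513406e+01,
        1.05945073e-02,  1.13747822e-02, -3.94061487e-06]), 'position': array([ 0.16875686, -0.6271937 ,  0.40328138]), 'tool_rot': array([-1.31116403e-03,  9.91372518e-01,  1.31067751e-01, -2.36493869e-04]), 'force': array([-0.66387805,  0.45044324, -0.95943762]), 'ft_torque': array([-0.03927703,  0.02242901,  0.01596617]), 'finger_force': 0.0, 'width': 0.0852836508636461}
{'fovy': 43.98679879616417, 'cx': 326.4534860617637, 'cy': 213.0923833958256, 'rvec': array([ 0.94511044, -2.19859542,  1.27518326]), 'tvec': array([0.38170543, 0.2519818 , 1.23921764])}
scene plate 0.66 [343. 251.] 712 [0.446 0.044 0.005] [[0.408, -0.029, 0.0], [0.493, 0.095, 0.041]]
scene plate_grip 0.91 [340. 247.] 771 [0.446 0.044 0.005] [[0.
[... 1815 characters left out ...]
5. 170.] 2765 [0.624 0.07  0.046] [[0.567, -0.003, 0.007], [0.678, 0.142, 0.077]]
top pin_left_tip 0.81 [305. 170.] 2643 [0.623 0.069 0.046] [[0.568, -0.002, 0.013], [0.676, 0.141, 0.077]]
top pin_right_tip 0.9 [306. 170.] 2627 [0.624 0.068 0.046] [[0.569, -0.002, 0.014], [0.676, 0.14, 0.077]]
top pin_right_tip 0.67 [318. 239.] 1577 [0.451 0.028 0.007] [[0.411, -0.034, 0.001], [0.497, 0.089, 0.045]]
top stamp 0.54 [194. 263.] 201 [0.378 0.353 0.013] [[0.362, 0.332, 0.005], [0.391, 0.381, 0.068]]
top staples 0.97 [254. 250.] 426 [0.417 0.197 0.027] [[0.387, 0.165, 0.02], [0.448, 0.229, 0.032]]
top glue 0.66 [462. 262.] 377 [ 0.379 -0.338  0.026] [[0.366, -0.38, 0.017], [0.395, -0.292, 0.032]]
```

```bash
python3 - <<'E'
from h import *
z=np.load("top0.npz"); im=z["im"][130:290,220:420]; cv2.imwrite("pics/top_c.png",cv2.resize(im,None,fx=4,fy=3.75/3.75*3.7,interpolation=cv2.INTER_CUBIC)[...,::-1])
P=z["P"];d=z["d"]
r=[q for q in cut_out("top","plate_grip")][0]["region"]
k=r&(d>0); X=P[k]; rect=cv2.minAreaRect(X[:,:2].astype(np.float32)*1000); print("plate",rect)
b=X[X[:,2]>0.03]; print("bar",len(b),cv2.minAreaRect(b[:,:2].astype(np.float32)*1000),b.mean(0))
r=cut_out("top","pin_right_tip")[0]["region"]; X=P[r&(d>0)]
print("stand",cv2.minAreaRect(X[:,:2].astype(np.float32)*1000))
A=X
for i in range(4):
    c=A.mean(0); n=np.linalg.svd(A-c)[2][2]; n*=np.sign(n[2]); A=A[abs((A-c)@n)<.004]
print("plane",c,n,np.degrees(np.arccos(n[2])),np.degrees(np.arctan2(n[1],n[0])))
h=(X-c)@n; print("pins",np.c_[X[h>.01],h[h>.01]].round(3))
E
```

```text
plate ((454.3851623535156, 27.822296142578125), (127.88905334472656, 90.53807067871094), 89.39175415039062)
bar 122 ((455.1906433105469, 26.706390380859375), (56.96467208862305, 13.582216262817383), 89.8527603149414) [0.45426663 0.02762216 0.04365102]
stand ((622.5667114257812, 69.40019226074219), (149.38925170898438, 113.96762084960938), 89.69905853271484)
plane [0.62265043 0.06844071 0.04601212] [-0.50113875 -0.00193588  0.86536478] 30.07561521299561 -179.77866927840302
pins [[0.647 0.025 0.076 0.014]
 [0.647 0.023 0.076 0.014]
 [0.645 0.115 0.076 0.015]
 [0.644 0.112 0.081 0.019]
 [0.644 0.028 0.077 0.016]
 [0.645 0.025 0.073 0.013]
 [0.644 0.023 0.075 0.015]
 [0.642 0.118 0.075 0.015]
 [0.641 0.115 0.081 0.021]
 [0.641 0.112 0.082 0.022]
 [0.642 0.028 0.074 0.015]
 [0.64  0.025 0.084 0.024]
 [0.64  0.023 0.081 0.021]
 [0.638 0.115 0.083 0.024]
 [0.638 0.112 0.081 0.023]
 [0.638 0.025 0.08  0.022]]
```

View pics/top_c.png

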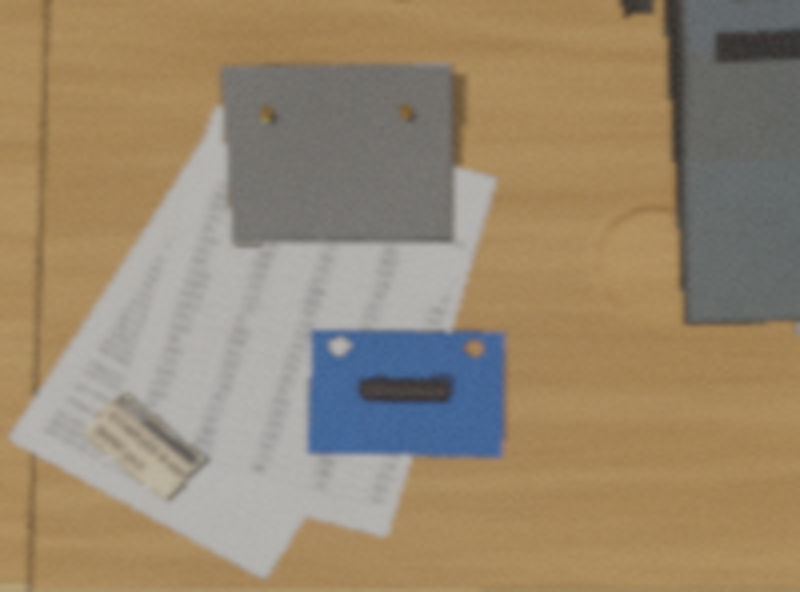

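```bash
cat >> h.py <<'E'
def plan(pos,Rt,n,T=None):
    """rows from T (default measured pose) to pos,Rt in n rows; prints per-row dr, xyz"""
    T=tool() if T is None else T
    rv=R.from_matrix(T[:3,:3].T@Rt).as_rotvec()/n; S=R.from_rotvec(rv).as_matrix(); st=(np.array(pos)-T[:3,3])/n; C=T[:3,:3].copy(); xs=[]
    for i in range(n): xs.append((C.T@st).round(4).tolist()); C=C@S
    print("dr",rv.round(4).tolist()); 
    for i in range(0,n,5): print(xs[i:i+5])
    G=np.eye(4); G[:3,:3]=Rt; G[:3,3]=pos; return G
DOWN=np.array([[0,1,0],[1,0,0],[0,0,-1.]])
E
python3 - <<'E'
from h import *
for c in("top","scene"):
    z=np.load(c+"0.npz");P=z["P"];d=z["d"]
    k=(d>0)&(P[...,2]>.1)&(P[...,0]>.0)&(P[...,0]<.95)&(abs(P[...,1])<.9)
    X=P[k]; 
    H=np.zeros((10,18)); np.maximum.at(H,((X[:,0]*10).astype(int),((X[:,1]+.9)*10).astype(int)),X[:,2]); print(H.round(1))
T=tool()
G=plan([0.44,-0.32,0.36],R.from_euler('z',55,degrees=True).as_matrix()@np.diag([1,-1,-1.]),10)
plan([0.45,0.028,0.32],DOWN,10,G)
E
```

```text
[[0.  0.  0.  0.  0.  0.  0.  0.  0.  0.  0.  0.  0.  0.  0.  0.  0.  0. ]
 [0.  0.  0.  0.3 0.  0.  0.  0.  0.  0.  0.  0.  0.  0.  0.  0.  0.  0. ]
 [0.  0.  0.  0.  0.  0.  0.  0.  0.  0.  0.  0.  0.  0.  0.  0.  0.  0. ]
 [0.  0.  0.  0.  0.  0.  0.  0.  0.  0.  0.  0.  0.  0.  0.  0.  0.  0. ]
 [0.  0.  0.  0.  0.  0.  0.  0.  0.  0.  0.  0.  0.  0.1 0.1 0.1 0.1 0. ]
 [0.  0.  0.  0.  0.  0.  0.  0.  0.  0.  0.  0.  0.  0.2 0.2 0.2 0.2 0.1]
 [0.  0.1 0.  0.1 0.7 0.8 0.8 0.8 0.8 0.8 0.8 0.8 0.8 0.7 0.2 0.2 0.2 0.2]
 [0.  0.1 0.1 0.1 0.1 0.1 0.1 0.2 0.  0.  0.  0.  0.  0.2 0.2 0.2 0.2 0.2]
 [0.  0.1 0.1 0.  0.  0.  0.  0.1 0.  0.  0.  0.  0.  0.  0.  0.  0.  0. ]
 [0.  0.1 0.1 0.  0.  0.  0.  0.  0.  0.  0.  0.  0.  0.  0.  0.  0.  0. ]]
[[0.  0.  0.  0.6 0.7 0.7 0.7 0.7 0.7 0.4 0.  0.  0.  0.  0.  0.  0.  0. ]
 [0.  0.  0.6 0.6 0.6 0.  0.  0.  0.  0.  0.  0.  0.  0.  0.  0.  0.  0. ]
 [0.  0.  0.  0.  0.  0.  0.  0.  0.  0.  0.  0.  0.  0.  0.  0.  0.  0. ]
 [0.  0.  0.  0.  0.  0.  0.  0.  0.  0.  0.  0.  0.  0.  0.  0.  0.  0. ]
 [0.  0.  0.  0.  0.  0.  0.  0.  0.  0.  0.  0. 
[... 275 characters left out ...]
  0.  0.1 0.6 0.  0.  0.  0.  0.  0.  0.  0.  0. ]
 [0.  0.2 0.1 0.  0.  0.  0.  0.2 0.6 0.  0.  0.  0.  0.  0.  0.  0.  0. ]]
dr [0.0, 0.0, -0.0697]
[[0.0342, -0.0227, 0.0045], [0.0357, -0.0202, 0.0045], [0.037, -0.0177, 0.0045], [0.0381, -0.0151, 0.0045], [0.0391, -0.0124, 0.0045]]
[[0.0399, -0.0096, 0.0045], [0.0404, -0.0068, 0.0045], [0.0408, -0.004, 0.0045], [0.041, -0.0011, 0.0045], [0.041, 0.0017, 0.0045]]
dr [0.0, 0.0, -0.0611]
[[0.0291, -0.0191, 0.004], [0.0302, -0.0173, 0.004], [0.0312, -0.0155, 0.004], [0.0321, -0.0135, 0.004], [0.0328, -0.0115, 0.004]]
[[0.0335, -0.0095, 0.004], [0.034, -0.0074, 0.004], [0.0344, -0.0054, 0.004], [0.0347, -0.0032, 0.004], [0.0348, -0.0011, 0.004]]
```

View pics/scene0.png

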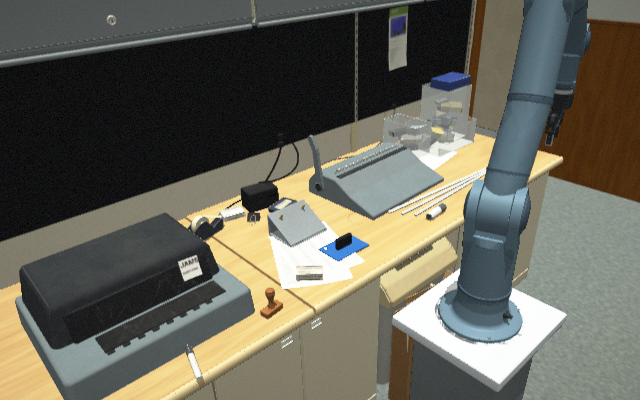

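Call:
play_rows(
  dr=[
    [0,0,-0.07],
    [0,0,-0.07],
    [0,0,-0.07],
    [0,0,-0.07],
    [0,0,-0.07],
  ],
  xyz=[
    [0.034,-0.023,0.0045],
    [0.036,-0.02,0.0045],
    [0.037,-0.018,0.0045],
    [0.038,-0.015,0.0045],
    [0.039,-0.012,0.0045],
  ],
  claw=[0.085,0.085,0.085,0.085,0.085],
)

```text
t: 1.7
position: [0.3053, -0.4725, 0.3823]
tool_rot: [0.0, 0.953, 0.303, 0.0]
force: [0.7, -1.4, 0.2]
width: 0.0851
finger_force: 0.0
```

Call:
play_rows(
  dr=[
    [0,0,-0.07],
    [0,0,-0.07],
    [0,0,-0.07],
    [0,0,-0.07],
    [0,0,-0.07],
  ],
  xyz=[
    [0.04,-0.01,0.0045],
    [0.04,-0.007,0.0045],
    [0.041,-0.004,0.0045],
    [0.041,-0.001,0.0045],
    [0.041,0.002,0.0045],
  ],
  claw=[0.085,0.085,0.085,0.085,0.085],
)

```text
t: 2.2
position: [0.4405, -0.3184, 0.3599]
tool_rot: [0.0, 0.886, 0.464, 0.0]
force: [1.0, -0.1, 0.8]
width: 0.0848
finger_force: 0.0
```

Call:
play_rows(
  dr=[
    [0,0,-0.061],
    [0,0,-0.061],
    [0,0,-0.061],
    [0,0,-0.061],
    [0,0,-0.061],
  ],
  xyz=[
    [0.029,-0.019,0.004],
    [0.03,-0.017,0.004],
    [0.031,-0.0155,0.004],
    [0.032,-0.0135,0.004],
    [0.033,-0.0115,0.004],
  ],
  claw=[0.085,0.085,0.085,0.085,0.085],
)

```text
t: 2.7
position: [0.4443, -0.1449, 0.3398]
tool_rot: [0.0, 0.805, 0.593, 0.0]
force: [-0.1, 1.2, 0.7]
width: 0.0851
finger_force: 0.0
```

Call:
play_rows(
  dr=[
    [0,0,-0.061],
    [0,0,-0.061],
    [0,0,-0.061],
    [0,0,-0.061],
    [0,0,-0.061],
  ],
  xyz=[
    [0.0335,-0.0095,0.004],
    [0.034,-0.0075,0.004],
    [0.0345,-0.0055,0.004],
    [0.0345,-0.003,0.004],
    [0.035,-0.001,0.004],
  ],
  claw=[0.085,0.085,0.085,0.085,0.085],
)

```text
t: 3.2
position: [0.4491, 0.0292, 0.32]
tool_rot: [0.001, 0.706, 0.709, 0.0]
force: [1.3, 0.1, 0.6]
width: 0.0847
finger_force: 0.0
```

```bash
python3 - <<'E'
from h import *
im,d=optics.grab_frame("wrist"); P=cloud("wrist",d); save("w1.png",im); print(np.round(tool()[:3,3],4))
for t in("plate_grip","stand_face"):
    rs=cut_out("wrist",t)
    if not rs: print(t,"none"); continue
    k=rs[0]["region"]&(d>0); X=P[k]
    print(t,rs[0]["p"],rs[0]["uv"],k.sum(),np.percentile(X,[1,99],axis=0).round(4).tolist(),cv2.minAreaRect(X[:,:2].astype(np.float32)*1000))
    if t=="plate_grip":
        b=X[(X[:,2]>.035)&(X[:,2]<.05)]; print("bar",len(b),cv2.minAreaRect(b[:,:2].astype(np.float32)*1000),b.mean(0),np.median(X[:,2]))
E
```

```text
[0.4487 0.0358 0.3199]
plate_grip 0.94 [321.4, 177.3] 13809 [[0.4118, -0.0256, 0.0051], [0.4998, 0.1015, 0.0454]] ((455.7549133300781, 37.15999221801758), (130.65773010253906, 92.07413482666016), 89.29674530029297)
bar 1250 ((455.7080993652344, 37.77000427246094), (59.421905517578125, 14.029169082641602), 89.42328643798828) [0.45557811 0.03977477 0.04405486] 0.007038245745348282
stand_face 0.9 [554.3, 142.6] 36930 [[0.5673, 0.0089, 0.0138], [0.6736, 0.155, 0.0764]] ((661.1229858398438, 69.46592712402344), (194.32891845703125, 192.58615112304688), 3.5266470909118652)
```

View pics/w1.png

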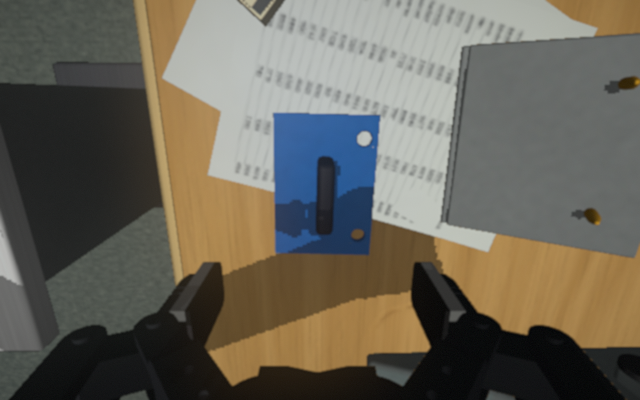

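```bash
python3 - <<'E'
from h import *
print(tool()[:3,3].round(4),tool()[:3,3].round(4))
T0=tool(); im,d=optics.grab_frame("wrist"); T1=tool(); print(T0[:3,3].round(4),T1[:3,3].round(4),telemetry.get_state()["t"])
import h; h.tool=lambda:T0
P=cloud("wrist",d)
for t in("plate_grip","stand_face"):
    rs=cut_out("wrist",t)
    k=rs[0]["region"]&(d>0); X=P[k]
    if t=="plate_grip":
        print(cv2.minAreaRect(X[:,:2].astype(np.float32)*1000))
        b=X[(X[:,2]>.035)&(X[:,2]<.05)]; print("bar",len(b),cv2.minAreaRect(b[:,:2].astype(np.float32)*1000),b.mean(0),np.median(X[:,2]))
    else:
        A=X
        for i in range(5):
            c=A.mean(0); n=np.linalg.svd(A[::20]-A[::20].mean(0))[2][2]; n*=np.sign(n[2]); A=A[abs((A-c)@n)<.004]
        print("plane",c,n,np.degrees(np.arccos(n[2]))); print("stand",np.percentile(A,[.5,99.5],axis=0).round(4).tolist(),cv2.minAreaRect(A[:,:2].astype(np.float32)*1000))
        Q=P.reshape(-1,3); Q=Q[(d.ravel()>0)]; q=(Q-c)@n; m=(q>.008)&(q<.027)&(abs(Q[:,0]-.64)<.03)
        for lo,hi in((-.02,.07),(.07,.16)):
            a=m&(Q[:,1]>lo)&(Q[:,1]<hi); print("pin",a.sum(),np.median(Q[a],0).round(4),np.median(q[a]), "foot",np.median(Q[a]-q[a,None]*n,0).round(4), (q[a].max() if a.any() else 0))
E
```

```text
[0.449  0.0307 0.3199] [0.449  0.0307 0.3199]
[0.449  0.0307 0.3199] [0.4491 0.0287 0.3198] 3.4Traceback (most recent call last):
  File "<stdin>", line 8, in <module>
IndexError: list index out of range
```

```bash
cat > m.py <<'E'
from h import *
import h
for i in range(4):
    T0=tool(); im,d=optics.grab_frame("wrist")
    rg=cut_out("wrist","plate_grip"); rs=cut_out("wrist","stand_face")
    if rg and rs: break
print(T0[:3,3].round(4),tool()[:3,3].round(4))
h.tool=lambda:T0
P=cloud("wrist",d)
X=P[rg[0]["region"]&(d>0)]
print(cv2.minAreaRect(X[:,:2].astype(np.float32)*1000))
b=X[(X[:,2]>.035)&(X[:,2]<.05)]; print("bar",len(b),cv2.minAreaRect(b[:,:2].astype(np.float32)*1000),b.mean(0),np.median(X[:,2]))
A=P[rs[0]["region"]&(d>0)]
for i in range(5):
    c=A.mean(0); n=np.linalg.svd(A[::20]-A[::20].mean(0))[2][2]; n*=np.sign(n[2]); A=A[abs((A-c)@n)<.004]
print("plane",c,n,np.degrees(np.arccos(n[2]))); print("stand",np.percentile(A,[.5,99.5],axis=0).round(4).tolist(),cv2.minAreaRect(A[:,:2].astype(np.float32)*1000))
Q=P[d>0]; q=(Q-c)@n; m=(q>.006)&(q<.03)&(abs(Q[:,0]-.64)<.03)
for lo,hi in((-.02,.07),(.07,.16)):
    a=m&(Q[:,1]>lo)&(Q[:,1]<hi)
    if a.any(): print("pin",a.sum(),np.median(q[a]),"foot",np.median(Q[a]-q[a,None]*n,0).round(4),q[a].max())
E
python3 m.py
```

```text
[0.4492 0.0275 0.3198] [0.4493 0.0264 0.3197]
((456.7078857421875, 27.669998168945312), (133.90960693359375, 93.34196472167969), 88.8763427734375)
bar 1258 ((455.99969482421875, 29.98497772216797), (58.69132614135742, 14.005131721496582), 88.8227310180664) [0.45593479 0.03175583 0.04415044] 0.00709178678778527
plane [0.62073671 0.07416483 0.04497292] [-0.50030617 -0.00271755  0.8658443 ] 30.02074681500987
stand [[0.5675, -0.0015, 0.0137], [0.6746, 0.1459, 0.076]] ((623.1047973632812, 71.88432312011719), (113.12137603759766, 150.229248046875), 0.2947257459163666)
pin 185 0.016644513676616863 foot [0.6502 0.0289 0.0619] 0.02647717415469464
pin 199 0.017273637275932636 foot [0.6493 0.1167 0.0616] 0.02581570211029192
```

Call:
play_rows(
  dr=[
    [0,0,0],
    [0,0,0],
    [0,0,0],
    [0,0,0],
    [0,0,0],
  ],
  xyz=[
    [0,0.002,0.03],
    [0,0.0025,0.033],
    [0,0.002,0.03],
    [0,0,0.01],
    [0,0,0],
  ],
  claw=[0.085,0.085,0.085,0.085,0.085],
)

```text
t: 4.1
position: [0.4549, 0.0271, 0.2154]
tool_rot: [-0.001, 0.707, 0.707, -0.001]
force: [-0.2, -1.0, 0.6]
width: 0.085
finger_force: 0.0
```

Call:
play_rows(
  dr=[
    [0,0,0],
    [0,0,0],
    [0,0,0],
    [0,0,0],
    [0,0,0],
  ],
  xyz=[
    [0.001,0.0005,0.014],
    [0.001,0,0.013],
    [0,0,0.0055],
    [0,0,0],
    [0,0,0],
  ],
  claw=[0.085,0.085,0.085,0.085,0.085],
)

```text
t: 4.6
position: [0.4562, 0.0301, 0.1843]
tool_rot: [0.0, 0.706, 0.708, 0.0]
force: [-1.1, -0.3, 0.6]
width: 0.0849
finger_force: 0.0
```

Call:
play_rows(
  dr=[
    [0,0,0],
    [0,0,0],
    [0,0,0],
    [0,0,0],
    [0,0,0],
  ],
  xyz=[
    [0,0,0],
    [0,0,0],
    [0,0,0],
    [0,0,0],
    [0,0,0],
  ],
  claw=[0.05,0.03,0.02,0.01,0.005],
  grip_force=60,
)

```text
t: 5.1
position: [0.4562, 0.0299, 0.1845]
tool_rot: [0.0, 0.707, 0.708, 0.0]
force: [0.3, -1.0, 1.4]
width: 0.0133
finger_force: 58.8
```

Call:
play_rows(
  dr=[
    [0,0,0],
    [0,0,0],
    [0,0,0],
    [0,0,0],
    [0,0,0],
  ],
  xyz=[
    [0,0,0],
    [0,0,0],
    [0,0,0],
    [0,0,0],
    [0,0,0],
  ],
  claw=[0.0,0.0,0.0,0.0,0.0],
)

```text
t: 5.6
position: [0.4564, 0.03, 0.1844]
tool_rot: [0.0, 0.706, 0.708, 0.0]
force: [0.8, -0.6, 4.9]
width: 0.013
finger_force: 59.9
```

```bash
python3 - <<'E'
from h import *
th=np.radians(30); Rt=R.from_euler('y',-30,degrees=True).as_matrix()@DOWN; print(Rt)
T=tool().copy(); T[:3,3]+=[0,0,.1]
plan([0.49,0.0715,0.279],Rt,5,T)
E
```

```text
[[ 0.         0.8660254  0.5      ]
 [ 1.         0.         0.       ]
 [ 0.         0.5       -0.8660254]]
dr [-0.1046, -0.0001, 0.0004]
[[0.0083, 0.0067, 0.0011], [0.0083, 0.0066, 0.0018], [0.0083, 0.0064, 0.0025], [0.0083, 0.0061, 0.0031], [0.0083, 0.0057, 0.0037]]
```

Call:
play_rows(
  dr=[
    [0,0,0],
    [0,0,0],
    [0,0,0],
    [0,0,0],
    [0,0,0],
  ],
  xyz=[
    [0,0,-0.01],
    [0,0,-0.025],
    [0,0,-0.03],
    [0,0,-0.025],
    [0,0,-0.01],
  ],
  claw=[0,0,0,0,0],
)

```text
t: 6.1
position: [0.4564, 0.0303, 0.2862]
tool_rot: [0.001, 0.706, 0.708, 0.001]
force: [0.8, 1.0, -2.9]
width: 0.0134
finger_force: 59.2
```

Call:
play_rows(
  dr=[
    [-0.105,0,0],
    [-0.105,0,0],
    [-0.105,0,0],
    [-0.105,0,0],
    [-0.104,0,0],
  ],
  xyz=[
    [0.008,0.0065,0.001],
    [0.008,0.0065,0.002],
    [0.008,0.0065,0.0025],
    [0.008,0.006,0.003],
    [0.008,0.0055,0.0035],
  ],
  claw=[0,0,0,0,0],
)

```text
t: 6.6
position: [0.4876, 0.0687, 0.2775]
tool_rot: [0.18, 0.684, 0.684, 0.179]
force: [0.6, -1.9, -2.8]
width: 0.0134
finger_force: 59.2
```

Call:
play_rows(
  dr=[
    [0,0,0],
    [0,0,0],
    [0,0,0],
    [0,0,0],
    [0,0,0],
  ],
  xyz=[
    [0,0,0],
    [0,0,0],
    [0,0,0],
    [0,0,0],
    [0,0,0],
  ],
  claw=[0,0,0,0,0],
)

```text
t: 7.1
position: [0.4888, 0.0682, 0.2789]
tool_rot: [0.18, 0.684, 0.684, 0.179]
force: [-0.0, 0.3, -2.5]
width: 0.0138
finger_force: 59.3
```

```bash
python3 - <<'E'
from h import *
T=tool(); im,d=optics.grab_frame("wrist"); im2,d2=optics.grab_frame("top"); im3,d3=optics.grab_frame("scene")
np.savez("a.npz",T=T,im=im,d=d,im2=im2,d2=d2,im3=im3,d3=d3); save("w2.png",im)
cv2.imwrite("pics/t2.png",cv2.resize(im2[130:290,220:420],None,fx=4,fy=3.7,interpolation=cv2.INTER_CUBIC)[...,::-1])
print(T.round(4))
E
```

```text
[[ 1.100e-03  8.711e-01  4.911e-01  4.888e-01]
 [ 1.000e+00 -1.000e-04 -2.000e-03  6.820e-02]
 [-1.700e-03  4.911e-01 -8.711e-01  2.789e-01]
 [ 0.000e+00  0.000e+00  0.000e+00  1.000e+00]]
```

View pics/w2.png

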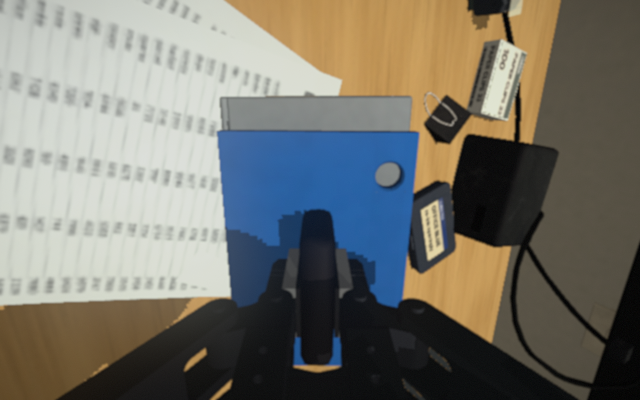

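View pics/t2.png

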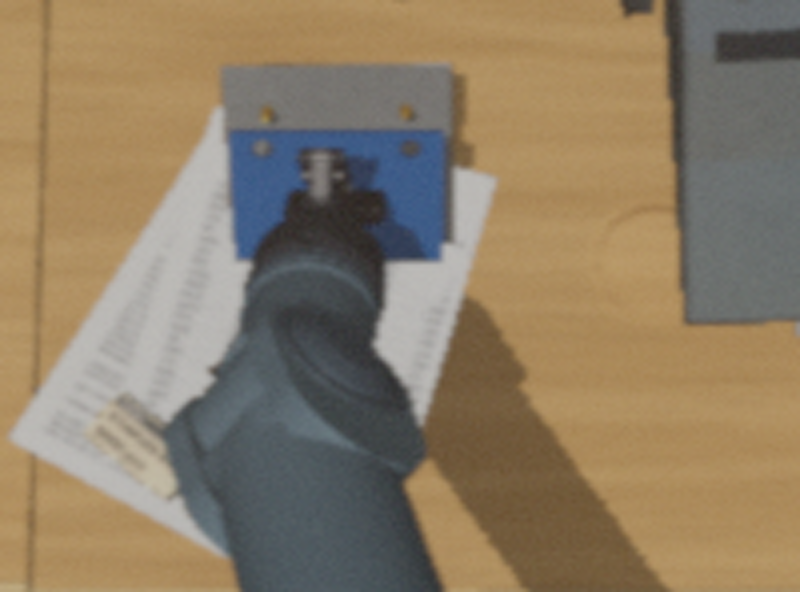

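```bash
python3 - <<'E'
from h import *
import h
z=np.load("a.npz"); T=z["T"]; h.tool=lambda:T
def plane(A):
    for i in range(6):
        c=A.mean(0); n=np.linalg.svd(A[::max(1,len(A)//1500)]-c)[2][2]; n*=np.sign(n[2]); A=A[abs((A-c)@n)<.003]
    return c,n,len(A)
def blue(im):
    H=cv2.cvtColor(im,cv2.COLOR_RGB2HSV); return (H[...,0]>100)&(H[...,0]<125)&(H[...,1]>130)&(H[...,2]>40)
def ray(name,uv,c,n):
    f,cx,cy,W=cam(name); r=W[:3,:3]@np.array([(uv[0]-cx)/f,(uv[1]-cy)/f,1]); o=W[:3,3]; return o+r*((c-o)@n)/(r@n)
for name,im,d in(("wrist",z["im"],z["d"]),("top",z["im2"],z["d2"])):
    P=cloud(name,d); b=blue(im)&(d>0)
    b=cv2.morphologyEx(b.astype(np.uint8),cv2.MORPH_OPEN,np.ones((2,2)))
    c,n,k=plane(P[b>0]); print(name,"plate n",n.round(4),"tilt",np.degrees(np.arctan2(-n[0],n[2])).round(2),"az",n[1],k,"TCP height above upper face",((T[:3,3]-c)@n).round(4))
    cs,hi=cv2.findContours(b.astype(np.uint8),cv2.RETR_CCOMP,cv2.CHAIN_APPROX_NONE)
    for q,hh in zip(cs,hi[0]):
        a=cv2.contourArea(q)
        if hh[3]>=0 and a>6:
            m=cv2.moments(q); uv=[m["m10"]/m["m00"],m["m01"]/m["m00"]]; X=ray(name,uv,c,n); print(" hole",np.round(uv,1),a,X.round(4),"tool",(T[:3,:3].T@(X-T[:3,3])).round(4))
    if name=="top":
        H=cv2.cvtColor(im,cv2.COLOR_RGB2HSV)
        g=np.zeros(b.shape,bool); g[150:166,270:330]=True
        g&=(H[...,1]>90)&(H[...,0]<35)
        N,L,S,C=cv2.connectedComponentsWithStats(g.astype(np.uint8))
        sc=np.array([.622,.07,.0455]); sn=np.array([-.5,0,.866])
        for i in range(1,N):
            if S[i,4]>3: print(" pin",C[i].round(1),S[i],"at h12:",ray("top",C[i],sc+.013*sn,sn).round(4))
E
```

```text
wrist plate n [-0.4696 -0.0317  0.8823] tilt 28.03 az -0.03168312772441555 5764 TCP height above upper face 0.1783
 hole [388.5 175.1] 562.5 [0.6053 0.1124 0.1404] tool [0.0446 0.0335 0.1777]
top plate n [-0.5002 -0.0063  0.8659] tilt 30.01 az -0.006342419374758299 462 TCP height above upper face 0.1772
 pin [271.6 155.5] [270 150   5  16  56] at h12: [0.656  0.152  0.0801]
 pin [286.2 160.4] [285 159   3   4   8] at h12: [0.6444 0.115  0.0734]
 pin [321.1 159.9] [320 159   3   3   8] at h12: [0.6448 0.025  0.0737]
```

Call:
play_rows(
  dr=[
    [-0.006,0,0],
    [-0.006,0,0],
    [0,0,0],
    [0,0,0],
    [0,0,0],
  ],
  xyz=[
    [0.002,0,0.01],
    [0.002,0,0.015],
    [0,0,0.015],
    [0,0,0.009],
    [0,0,0],
  ],
  claw=[0,0,0,0,0],
)

```text
t: 7.75
position: [0.5131, 0.0728, 0.2353]
tool_rot: [0.184, 0.683, 0.683, 0.182]
force: [0.0, -0.5, -2.4]
width: 0.0133
finger_force: 59.3
```

Call:
play_rows(
  dr=[
    [0,0,0],
    [0,0,0],
    [0,0,0],
    [0,0,0],
    [0,0,0],
  ],
  xyz=[
    [0,0,0],
    [0,0,0],
    [0,0,0],
    [0,0,0],
    [0,0,0],
  ],
  claw=[0,0,0,0,0],
)

```text
t: 8.25
position: [0.5131, 0.0728, 0.2367]
tool_rot: [0.185, 0.682, 0.683, 0.184]
force: [-0.3, -0.3, -2.2]
width: 0.0133
finger_force: 59.3
```

```bash
python3 - <<'E'
from h import *
T=tool(); im,d=optics.grab_frame("wrist"); im2,d2=optics.grab_frame("top"); im3,d3=optics.grab_frame("scene")
np.savez("b.npz",T=T,im=im,d=d,im2=im2,d2=d2,im3=im3,d3=d3)
a=cv2.resize(im[60:360,180:460],None,fx=2,fy=2); 
b=cv2.resize(im2[140:200,260:350],None,fx=4,fy=4,interpolation=cv2.INTER_CUBIC); c=cv2.resize(im3[170:270,250:350],None,fx=3.5,fy=3.5,interpolation=cv2.INTER_CUBIC)
M=np.zeros((600,800,3),np.uint8); M[:240,:360]=b; M[245:595,:350]=c; M[:600,360:800]=a[:,60:500]; save("m3.png",M)
print(T.round(4))
E
```

```text
[[-5.000e-04  8.645e-01  5.026e-01  5.131e-01]
 [ 1.000e+00  1.300e-03 -1.100e-03  7.280e-02]
 [-1.600e-03  5.026e-01 -8.645e-01  2.367e-01]
 [ 0.000e+00  0.000e+00  0.000e+00  1.000e+00]]
```

View pics/m3.png

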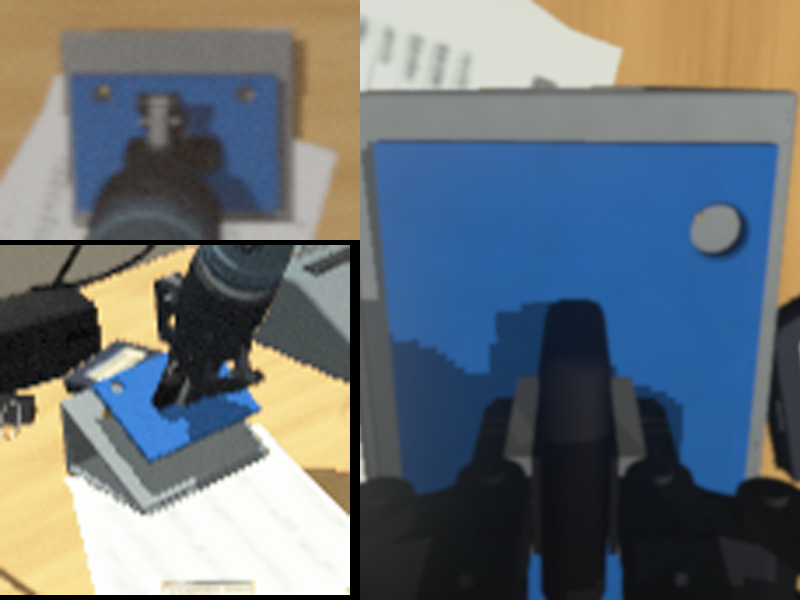

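```bash
cat > p.py <<'E'
from h import *
import h,sys
z=np.load(sys.argv[1]); T=z["T"]; h.tool=lambda:T
def proj(name,X):
    f,cx,cy,W=cam(name); p=np.linalg.inv(W)@np.r_[X,1]; return (p[:2]/p[2]*f+[cx,cy]).round(1)
O=np.array([.623,.0722,.0463]); ax=np.array([[.866,0,.5],[0,1,0],[-.5,0,.866]]).T
for s,nm in((1,"L"),(-1,"R")):
    for hh in(24.5,18,10,0): print(nm,"pin h",hh,"wrist",proj("wrist",O+ax@[.033,s*.045,hh/1000]),"top",proj("top",O+ax@[.033,s*.045,hh/1000]))
    for zz in(.1784,.1844):
        X=T[:3,3]+T[:3,:3]@[s*.045,.033,zz]; print(nm,"hole",zz,"wrist",proj("wrist",X),"top",proj("top",X),"face xyz",(ax.T@(X-O)*1000).round(1))
for x,y in((65,75),(65,-75),(-65,75),(-65,-75)): print("corner",x,y,proj("wrist",O+ax@[x/1000,y/1000,0]),proj("top",O+ax@[x/1000,y/1000,0]))
im=z["im"];H=cv2.cvtColor(im,cv2.COLOR_RGB2HSV)[150:200,360:420].astype(int); m=(H[...,0]<30)&(H[...,1]>100)
v,u=np.nonzero(m); print("brass wrist",list(zip(u+360,v+150))[:40])
im=z["im2"];H=cv2.cvtColor(im,cv2.COLOR_RGB2HSV)[155:172,275:333].astype(int); m=(H[...,0]<35)&(H[...,1]>80)
v,u=np.nonzero(m); print("brass top",list(zip(u+275,v+155))[:40])
E
python3 p.py b.npz
python3 - <<'E'
import numpy as np,cv2
z=np.load("b.npz"); im=cv2.resize(z["im"][150:200,355:425],None,fx=8,fy=8,interpolation=cv2.INTER_CUBIC); im2=cv2.resize(z["im2"][152:178,275:335],None,fx=10,fy=7,interpolation=cv2.INTER_CUBIC)
M=np.zeros((590,600,3),np.uint8); M[:400,:560]=im; M[405:587]=im2; cv2.imwrite("pics/m4.png",M[...,::-1])
E
```

```text
L pin h 24.5 wrist [379.3 167.1] top [284.9 161.4]
L pin h 18 wrist [377.  164.5] top [285.2 160.6]
L pin h 10 wrist [374.5 161.6] top [285.5 159.7]
L pin h 0 wrist [371.6 158.3] top [285.9 158.6]
L hole 0.1784 wrist [387.2 173.9] top [284.1 163.1] face xyz [33.5 45.4 41.5]
L hole 0.1844 wrist [384.7 171. ] top [284.3 162.4] face xyz [33.5 45.4 35.5]
R pin h 24.5 wrist [370.3 315. ] top [320.2 161.1]
R pin h 18 wrist [368.6 308.3] top [320.2 160.3]
R pin h 10 wrist [366.7 300.5] top [320.3 159.4]
R pin h 0 wrist [364.5 291.6] top [320.4 158.3]
R hole 0.1784 wrist [376.4 334.3] top [319.8 162.8] face xyz [ 33.6 -44.6  41.6]
R hole 0.1844 wrist [374.6 326.9] top [319.9 162.1] face xyz [ 33.7 -44.6  35.6]
corner 65 75 [431.8 104.9] [273.7 146.8]
corner 65 -75 [408.3 328.8] [331.9 146.2]
corner -65 75 [198.1 104.6] [276.3 193.9]
corner -65 -75 [221.9 329. ] [332.2 193.5]
brass wrist []
brass top [(np.int64(285), np.int64(162)), (np.int64(286), np.int64(162))]
```

View pics/m4.png

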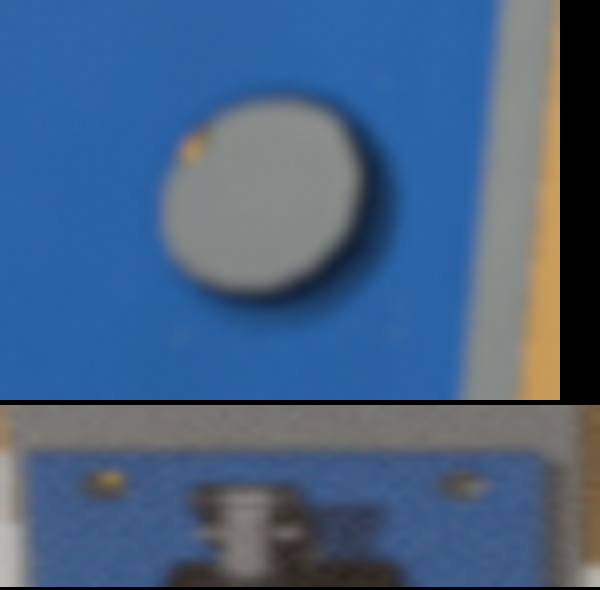

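Call:
play_rows(
  dr=[
    [0,0,0],
    [0,0,0],
    [0,0,0],
    [0,0,0],
    [0,0,0],
  ],
  xyz=[
    [0,-0.001,0.003],
    [0,0,0.004],
    [0,0,0.004],
    [0,0,0.003],
    [0,0,0],
  ],
  claw=[0,0,0,0,0],
)

```text
t: 8.9
position: [0.5193, 0.0729, 0.2232]
tool_rot: [0.184, 0.682, 0.683, 0.183]
force: [-0.3, -0.2, -2.4]
width: 0.0134
finger_force: 59.3
```

Call:
play_rows(
  dr=[
    [0,0,0],
    [0,0,0],
    [0,0,0],
    [0,0,0],
    [0,0,0],
  ],
  xyz=[
    [0,0,0.002],
    [0,0,0.002],
    [0,0,0.002],
    [0,0,0.001],
    [0,0,0],
  ],
  claw=[0,0,0,0,0],
)

```text
t: 9.4
position: [0.5228, 0.0729, 0.2176]
tool_rot: [0.184, 0.682, 0.683, 0.183]
force: [-0.6, -0.8, -2.4]
width: 0.0131
finger_force: 59.3
```

```bash
python3 - <<'E'
from h import *
T=tool(); im,d=optics.grab_frame("wrist"); im2,d2=optics.grab_frame("top"); im3,d3=optics.grab_frame("scene")
np.savez("c.npz",T=T,im=im,d=d,im2=im2,d2=d2,im3=im3,d3=d3)
a=cv2.resize(im[140:210,350:430],None,fx=7,fy=7,interpolation=cv2.INTER_CUBIC); c=cv2.resize(im3[190:250,260:340],None,fx=2.9,fy=2.9,interpolation=cv2.INTER_CUBIC)
b=cv2.resize(im2[150:180,275:335],None,fx=3.8,fy=3.8,interpolation=cv2.INTER_CUBIC)
M=np.zeros((490,800,3),np.uint8); M[:490,:560]=a; M[:174,565:565+232]=c; M[200:314,565:565+228]=b; save("m5.png",M)
E
python3 p.py c.npz | grep -E "hole|24.5"
```

```text
L pin h 24.5 wrist [390.9 177.2] top [284.9 161.4]
L hole 0.1784 wrist [387.2 173.9] top [284.9 161.2] face xyz [32.2 45.5 20.1]
L hole 0.1844 wrist [384.7 171. ] top [285.1 160.5] face xyz [32.2 45.5 14.1]
R pin h 24.5 wrist [379.  340.7] top [320.2 161.1]
R hole 0.1784 wrist [376.4 334.3] top [320.  160.8] face xyz [ 32.3 -44.5  20.2]
R hole 0.1844 wrist [374.6 326.9] top [320.1 160.1] face xyz [ 32.4 -44.5  14.2]
```

View pics/m5.png

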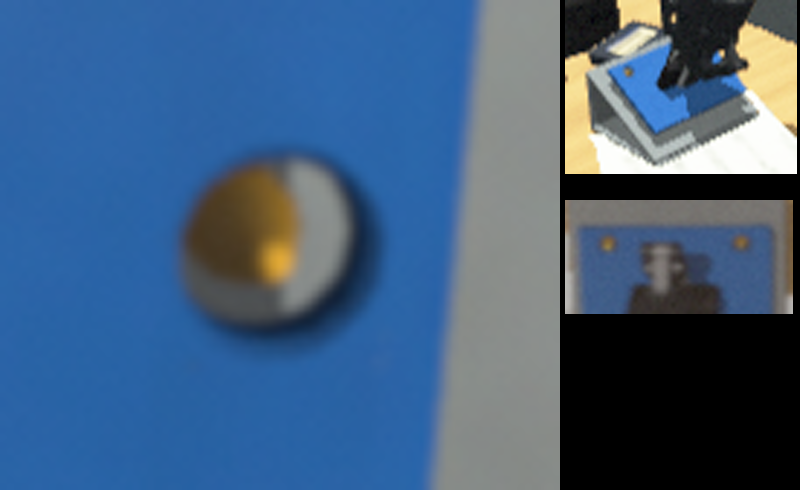

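Call:
play_rows(
  dr=[
    [0,0,0],
    [0,0,0],
    [0,0,0],
    [0,0,0],
    [0,0,0],
  ],
  xyz=[
    [0,0,0.003],
    [0,0,0.003],
    [0,0,0.003],
    [0,0,0.002],
    [0,0,0],
  ],
  claw=[0,0,0,0,0],
)

```text
t: 10.05
position: [0.5283, 0.0729, 0.2078]
tool_rot: [0.184, 0.682, 0.683, 0.183]
force: [0.2, 0.0, -1.6]
width: 0.0129
finger_force: 59.3
```

Call:
play_rows(
  dr=[
    [0,0,0],
    [0,0,0],
    [0,0,0],
    [0,0,0],
    [0,0,0],
  ],
  xyz=[
    [0,0,0.001],
    [0,0,0.001],
    [0,0,0],
    [0,0,0],
    [0,0,0],
  ],
  claw=[0,0,0,0,0],
)

```text
t: 10.55
position: [0.5293, 0.0728, 0.2065]
tool_rot: [0.184, 0.682, 0.683, 0.183]
force: [-0.3, 0.2, -2.5]
width: 0.0135
finger_force: 59.3
```

Call:
play_rows(
  dr=[
    [0,0,0],
    [0,0,0],
    [0,0,0],
    [0,0,0],
    [0,0,0],
  ],
  xyz=[
    [0,0,0.0005],
    [0,0,0.0005],
    [0,0,0.0005],
    [0,0,0],
    [0,0,0],
  ],
  claw=[0,0,0,0,0],
)

```text
t: 11.05
position: [0.5301, 0.0728, 0.2052]
tool_rot: [0.184, 0.682, 0.683, 0.183]
force: [-0.5, 0.7, -1.5]
width: 0.0128
finger_force: 59.3
```

Call:
play_rows(
  dr=[
    [0,0,0],
    [0,0,0],
    [0,0,0],
    [0,0,0],
    [0,0,0],
  ],
  xyz=[
    [0,0,0.0005],
    [0,0,0.0005],
    [0,0,0.0005],
    [0,0,0],
    [0,0,0],
  ],
  claw=[0,0,0,0,0],
)

```text
t: 11.55
position: [0.5302, 0.0728, 0.2048]
tool_rot: [0.185, 0.682, 0.683, 0.183]
force: [-9.8, -1.0, 10.5]
width: 0.0135
finger_force: 61.7
```

Call:
play_rows(
  dr=[
    [0,0,0],
    [0,0,0],
    [0,0,0],
    [0,0,0],
    [0,0,0],
  ],
  xyz=[
    [0,0,0],
    [0,0,0],
    [0,0,0],
    [0,0,0],
    [0,0,0],
  ],
  claw=[0.02,0.035,0.05,0.06,0.06],
)

```text
t: 12.05
position: [0.531, 0.0728, 0.2039]
tool_rot: [0.184, 0.682, 0.683, 0.183]
force: [0.3, -0.4, 0.4]
width: 0.06
finger_force: 0.0
```

Call:
play_rows(
  dr=[
    [0,0,0],
    [0,0,0],
    [0,0,0],
    [0,0,0],
    [0,0,0],
  ],
  xyz=[
    [0,0,-0.005],
    [0,0,-0.015],
    [0,0,-0.02],
    [0,0,-0.03],
    [0,0,-0.02],
  ],
  claw=[0.06,0.06,0.06,0.06,0.06],
)

```text
t: 12.55
position: [0.4849, 0.0731, 0.283]
tool_rot: [0.184, 0.682, 0.683, 0.183]
force: [0.9, -0.5, 0.8]
width: 0.06
finger_force: 0.0
```

Call:
play_rows(
  dr=[
    [0,0,0],
    [0,0,0],
    [0,0,0],
    [0,0,0],
    [0,0,0],
  ],
  xyz=[
    [0,0,-0.02],
    [0,0,-0.01],
    [0,0,0],
    [0,0,0],
    [0,0,0],
  ],
  claw=[0.06,0.06,0.06,0.06,0.06],
)

```text
t: 13.05
position: [0.4704, 0.0728, 0.307]
tool_rot: [0.184, 0.683, 0.683, 0.183]
force: [-0.2, 1.4, 0.5]
width: 0.0598
finger_force: 0.0
```

```bash
python3 - <<'E'
from h import *
import h
T=tool(); im,d=optics.grab_frame("wrist"); im2,d2=optics.grab_frame("top")
h.tool=lambda:T
P=cloud("wrist",d); H=cv2.cvtColor(im,cv2.COLOR_RGB2HSV); b=(H[...,0]>100)&(H[...,0]<125)&(H[...,1]>130)&(d>0); A=P[b]
for i in range(5):
    c=A.mean(0); n=np.linalg.svd(A[::20]-c)[2][2]; n*=np.sign(n[2]); A=A[abs((A-c)@n)<.003]
print(n, c, "h over face", (c-np.array([.623,.0722,.0463]))@[-.5,0,.866])
M=np.zeros((560,640,3),np.uint8); M[:400]=im; M[400:560,:400]=cv2.resize(im2[140:204,260:340],(400,160)); save("fin.png",M)
E
```

```text
[-0.48169927 -0.00378568  0.87632841] [0.61613928 0.08336507 0.04944731] h over face 0.006155933678216041
```

View pics/fin.png

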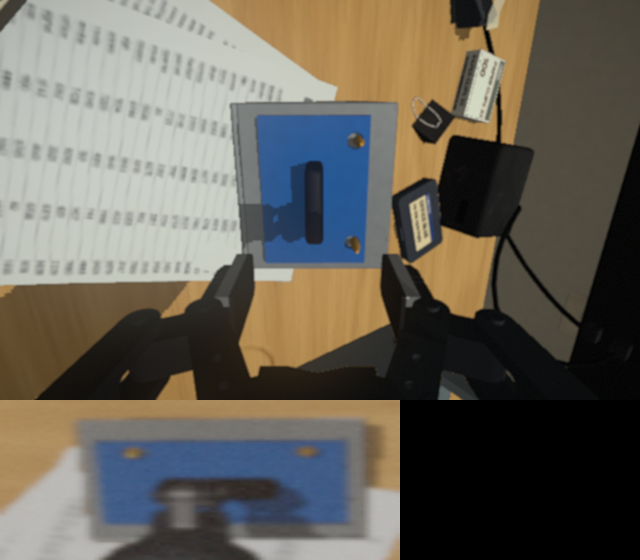

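The plate lies flat on the slope. Its upper face measures 6 mm above the stand face, and brass pins show through both holes at (356,140) and (353,243). The gripper is clear.

```bash
python3 -c "
from h import *
print(workorder.sign_off())"
```

```text
the job is handed in; nothing more can be done
None
```

The blue plate is hung flat on both pins of the stand with its holed edge at the top, released with the gripper clear, and the job was handed in at about 13 s; I made no contact with the stamp, staples or glue stick, but no verdict came back at sign-off.

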